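Nest the candle moulds and lock them away

ROBOT

A 6-joint arm with a two-finger parallel gripper is mounted at the origin on the work surface; the furniture and walls round the work are solid. World frame = base frame: x ahead of the robot, y to its left, z up, the work surface at z = 0. Lengths are in m, angles in rad, forces in N, time in s.
With the tool pointing down it reaches from about 0.275 to 0.825 m from the base axis. Payload 4.9 kg.
Tool frame: the origin (TCP) lies midway between the tips of the shut fingers; the grasp point (between the pads) lies 19 mm behind it; z points along the fingers, y is the line along which they close (so a half turn about z gives the same grasp; the last joint's range is limited). The gripper opens to 85 mm and grips with 20 to 120 N. Pads are 22 mm wide; open, the fingers measure 114 mm over their backs; the gripper's body (76 mm by 85 mm) begins 54 mm behind the grasp point. The pads swing forward as they close: fully open they stand 13 mm farther back than shut.
Start: joints at [1.064, 0.326, -0.193, 1.052, 0, 1.437], TCP at [0.2, 0.512, 0.231] pointing down, gripper open.
Joint ranges: [-2.65, 2.65], [-0.97, 1.79], [-1.3, 1.35], [-1.93, 2.1], [-1.47, 1.37], [-3.14, 3.14]. Speed limits (rad/s): [2.57, 2.57, 3.14, 3.14, 3.14, 3.14].

INTERFACE

Orientations are given as [roll, pitch, yaw] about the fixed x, y, z axes, in that order (R = Rz(yaw) Ry(pitch) Rx(roll)).
In Python, from cell import telemetry, eyes, ctrl gives the robot as it stands. The module is installed in compiled form; this text tells all that it offers.
- The arm moves only by the tool send_rows, never from a script. Its argument "targets" is a list of rows, each a list of 7 numbers: the shift along the world's x, y, z in mm, then the turn, a rotation vector about the world's x, y, z in degrees, then the opening, from 0 (shut) to 1 (fully open). A call has 1 to 12 rows; each row is the pose to reach, as a shift and turn from the pose commanded when the call began; what a row does not reach only later rows make up. A row lasts 1/8 s, in which the tool goes at most 62.5 mm and 10.7 degrees, less where a joint would pass 70% of its speed; a pose out of reach is approached as far as the arm can. A call with a gripper value outside its range is refused whole. The fingers move at their own pace and stop on an object; the grip force is fixed at half the most. Time passes only in rows, so rows that repeat a pose let the fingers close. It gives the time, the measured TCP pose, the force, the opening and the grip force at its end, in the units of the state.
- telemetry.get_obs(): the state, without advancing time (a new reading comes with each control period).
- eyes.get_image(name): name is "side" or "top"; returns a dict with "color" (420x560x3 uint8, blue, green, red), "fx", "fy", "cx", "cy" (pixels), "world_to_cam" (4x4, takes a point from world to camera coordinates). Camera axes: x right, y down, z forward; pixel columns grow to the right and rows downward; lengths in m; the calibration is good to about 2 mm. A picture is of the moment at which its call begins. There is no depth.
- ctrl.hand_in(): hands the job in; it is judged then, once.
The state is a dict: "time_s": time; "q": joint angles; "dq": joint speeds; "joint_efforts": joint torques, N m; "tool_pos": TCP position; "orientation": TCP orientation; "ft_force": force on the tool from outside, world axes, zero at the start; "wrist_torque": the same for the moment, N m; "grip_width": opening from 0.0 (shut) to 1.0 (fully open); "grip_force": force on a finger pad.
Only numpy, scipy, OpenCV 4.12 (cv2) and the standard library are available. Lean on these libraries where they do the work, as an engineer would, in place of code of your own. Each camera call takes 0.05 s, during which the arm holds its last target. There are 200 camera calls.

TASK

Pack up the candle moulds that are out: stand the widest one upright in the round seat of the locker's tray and nest the others one inside the other, from widest to slimmest, each standing upright. Then slide the tray fully home into the blue locker, push the red quarter-turn stud on top all the way in, and only then turn it ninety degrees clockwise to lock the panel. Leave the dye bottle and the wax jar standing where they are.

Things in the scene. Friction and masses are not known exactly. Their poses are not given: they have to be found in the camera images.
- mould_a_mid (a point): widest and lowest of the round, straight-sided, open-topped aluminium candle moulds that stand upright on the bench: 66 mm outside diameter, 42 mm high, wall 2.5 mm (inside diameter 61 mm), floor 3 mm thick. The point is on its axis, half-way up (21 mm above its underside); z is its axis. It is always there.
- mould_b_mid (a point): second widest of the round, straight-sided, open-topped aluminium candle moulds that stand upright on the bench: 53 mm outside diameter, 58 mm high, wall 2.5 mm (inside diameter 48 mm), floor 3 mm thick. The point is on its axis, half-way up (29 mm above its underside); z is its axis. It may be absent from this start (then None).
- mould_c_mid (a point): third widest of the round, straight-sided, open-topped aluminium candle moulds that stand upright on the bench: 40 mm outside diameter, 74 mm high, wall 2.5 mm (inside diameter 35 mm), floor 3 mm thick. The point is on its axis, half-way up (37 mm above its underside); z is its axis. It may be absent from this start (then None).
- mould_d_mid (a point): slimmest and tallest of the round, straight-sided, open-topped aluminium candle moulds that stand upright on the bench: 27 mm outside diameter, 90 mm high, wall 2.5 mm (inside diameter 22 mm), floor 3 mm thick. The point is on its axis, half-way up (45 mm above its underside); z is its axis. It may be absent from this start (then None).
- tray_seat (a point): centre of the tray's round seat, on the tray floor (10 mm above the bench). The seat is a black rubber ring 8 mm high, 74 mm inside, 86 mm outside diameter. y points out of the locker along the tray's travel, x across the tray, z up. The panel's inner face is 95 mm from it (+y); fully out, the locker's mouth is 95 mm away (-y). The tray's side lips are 10 mm high, 59 mm off its middle
- locker: fixed blue sheet-metal locker, 150 mm wide (x), 200 mm long (y), 122 mm high; origin under its centre. A low aluminium tray slides out of its open +y end; the tray's outer end carries an upright grey panel with a lug and a red stud on top
- panel_face (a point): point on the outer face of the grey panel (8 mm thick, 150 mm wide, top 128 mm above the bench): middle of its width, 112 mm above the bench. y points out of the locker: push here towards -y to slide the tray in. A lug (50 mm wide, top 132 mm above the bench) reaches from the panel's top 36 mm towards the locker and carries the stud
- tray (a joint): how far the tray is out, in m: 0 is fully home, panel against the locker; 0.19 is fully out. It slides stiffly (about 3 N) and stays where it is left; it starts nearly fully out
- stud_push (a joint): how far the quarter-turn stud has been pushed in (down), in m: 0 at the start, 0.010 is fully in. Takes about 6 N and stays where it is pushed
- stud_turn (a joint): how far the stud's wing has been turned clockwise seen from above, in rad: near 0 at the start (unlocked, wing across the tray), 1.571 at its stop (locked, wing along the tray). Stays where it is left; friction about 0.04 N m
- stud_wing (a point): centre of the red wing head of the stud, on its upright turning axis (28 mm from the panel's outer face, towards the locker). The wing is a bar 38 mm long, 10 mm thick and 18 mm high (9 mm above and below this point); x points along the wing, so it is pinched along y; z up. A round red collar 22 mm across is under it. The point is 153 mm above the bench before the stud is pushed in, 143 mm after
- dye_bottle: bystander: brown dropper bottle of candle dye, 27 mm diameter, 88 mm high; origin at the centre of its underside
- wax_jar: bystander: jar of wax pellets with a red lid, 70 mm diameter, 84 mm high; origin at the centre of its underside
Not all that is in view belongs to the job. What is shaped like the part that bears mould_d_mid but green is not meant.

How it is judged:
By the outcome, as a careful person would: the job done as asked, in the order asked, and still so for the second after the job is handed in, with the robot touching nothing.
Of mould_b, mould_c, mould_d only 2 to 3 are there at a start; the rules pass over those that are not, and their reading is None.
At some moment in a run one of mould_a, mould_b may be knocked a few centimetres aside while the robot is not near it.
It also fails if it takes over 208 s, if anything falls off the work surface, if the arm or the gripper's body presses on something with over 40 N, if the wrist force passes 120 N, or if a joint passes its speed limit or range.

## Working session

There is one attempt and no reset: what is moved stays moved. The work goes in short steps, Python scripts to look and compute and a tool call to move; the robot and the scene stay as the last step left them, time stands still between calls to the robot, and variables do not carry over. Pictures are saved under pics/ and viewed, at most 14 in all, crops included, and the job is handed in when it is done.

Besides the shell and the picture viewer there is one more tool, called after "Call:" in YAML: its name, and indented under it one key for each argument. send_rows: Moves the arm, as the interface text tells. Its arguments: {"type":"object","properties":{"targets":{"type":"array"}},"required":["targets"]}

```bash
mkdir -p pics; cat > h.py <<'E'
import numpy as np,cv2
from cell import telemetry,eyes,ctrl
def snap(n,f,crop=None,s=1):
    d=eyes.get_image(n); im=d["color"]
    if crop: x0,y0,x1,y1=crop; im=im[y0:y1,x0:x1]
    im=cv2.resize(im,None,fx=s,fy=s,interpolation=cv2.INTER_CUBIC); cv2.imwrite("pics/"+f,im); return d
def P(d):
    K=np.array([[d["fx"],0,d["cx"]],[0,d["fy"],d["cy"]],[0,0,1]]); return K@np.array(d["world_to_cam"])[:3]
def proj(d,p):
    q=P(d)@np.r_[p,1]; return q[:2]/q[2]
def onz(d,uv,z):
    M=P(d); H=M[:,[0,1,3]].copy(); H[:,2]+=M[:,2]*z
    p=np.linalg.solve(H,np.r_[uv,1]); return p[:2]/p[2]
def tri(d1,u1,d2,u2):
    X=cv2.triangulatePoints(P(d1),P(d2),np.array(u1,float),np.array(u2,float)); return (X[:3]/X[3]).ravel()
E
python3 - <<'E'
from h import *
import pickle
a=snap("top","t0.png",s=1.42);b=snap("side","s0.png",s=1.42)
pickle.dump((a,b),open("c.pkl","wb"))
for d in(a,b):print(np.round(d["world_to_cam"],3).tolist(),d["fx"],d["cx"],d["cy"])
o=telemetry.get_obs();print(o["time_s"],o["tool_pos"],o["orientation"])
E
```

```text
[[-0.018, -1.0, -0.02, 0.033], [-0.981, 0.022, -0.193, 0.586], [0.193, 0.016, -0.981, 0.882], [0.0, 0.0, 0.0, 1.0]] 399.9486930129176 278.59785965778957 208.95351291383906
[[-1.0, 0.019, -0.006, 0.579], [0.017, 0.672, -0.741, 0.057], [-0.01, -0.74, -0.672, 1.558], [0.0, 0.0, 0.0, 1.0]] 533.1798493365882 276.7018622733401 205.5905058570855
0.1 [0.20005552 0.51177449 0.23058828] [-3.14007054e+00 -2.13090903e-04  2.76881109e+00]
```

View pics/t0.png

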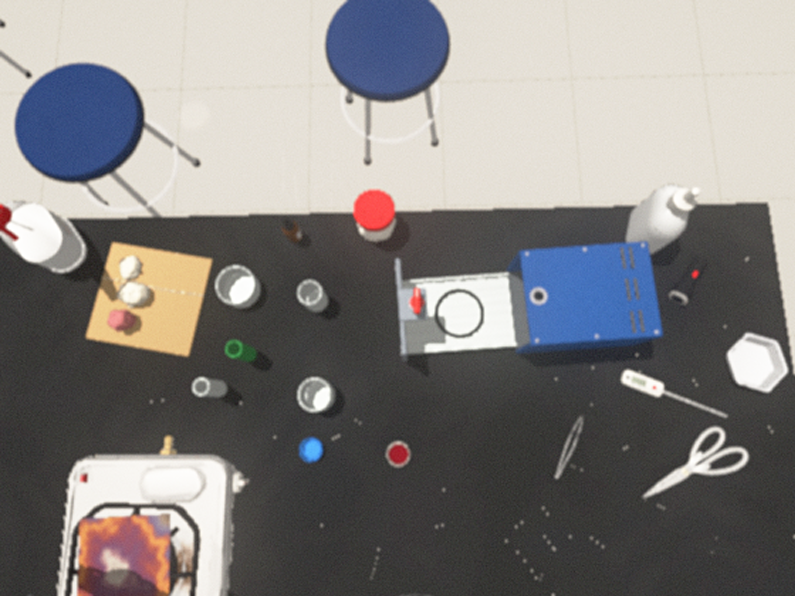

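View pics/s0.png

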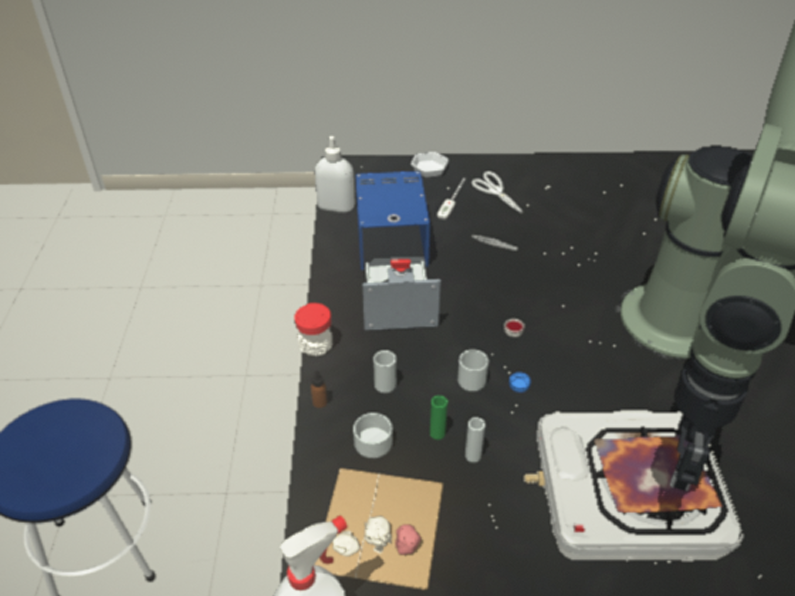

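The top view shows mould a at (238,285), c at (312,296), b at (316,395), d at (207,387) and the green decoy at (240,350). The tray seat is at (460,313) and the stud at (417,300). The side view shows the same set with a at (373,435), b at (473,370), c at (385,370) and d at (475,440). I'll enlarge both views.

```bash
python3 - <<'E'
import pickle,cv2,numpy as np
a,b=pickle.load(open("c.pkl","rb"))
def crop(d,x0,y0,w,h,s):return cv2.resize(d["color"][y0:y0+h,x0:x0+w],None,fx=s,fy=s,interpolation=cv2.INTER_CUBIC)
cv2.imwrite("pics/t1.png",crop(a,130,175,240,125,3.33))
cv2.imwrite("pics/s1.png",crop(b,240,170,120,160,3.7))
E
```

```text
(no output)
```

View pics/t1.png

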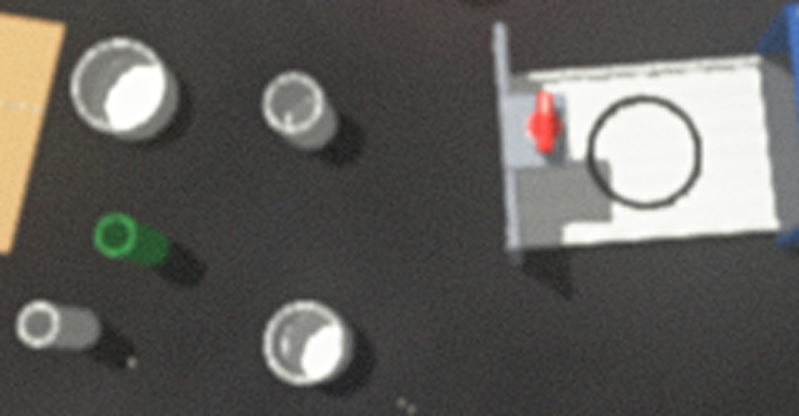

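View pics/s1.png

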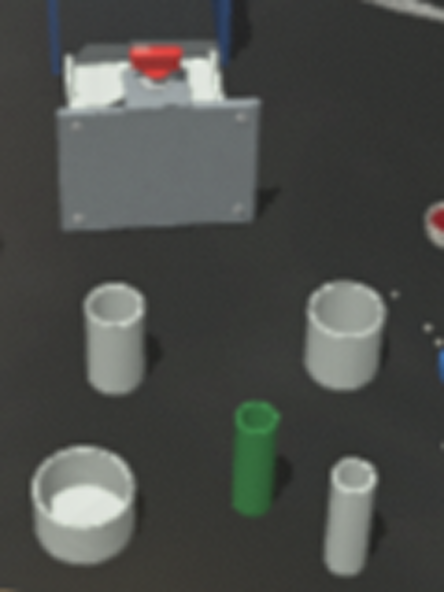

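Enlarged top crop, rim centres: a (121,87), c (293,102), b (306,342), d (39,324), with the seat at (645,152) and the wing at (545,122). Side crop: a (84,484), b (346,310), c (115,304), d (354,474), wing (156,53).

```bash
python3 - <<'E'
import pickle
from h import *
a,b=pickle.load(open("c.pkl","rb"))
T=lambda u,v:((u+.5)/3.33+130-.5,(v+.5)/3.33+175-.5)
S=lambda u,v:((u+.5)/3.7+240-.5,(v+.5)/3.7+170-.5)
for n,t,s,h in[("a",(121,87),(84,484),.042),("b",(306,342),(346,310),.058),("c",(293,102),(115,304),.074),("d",(39,324),(354,474),.09),("green",(115,235),(257,415),.09),("wing",(545,122),(156,53),.16),("panL",(497,25),(58,107),.128),("panR",(514,255),(260,100),.128)]:
    print(n,np.round(tri(a,T(*t),b,S(*s)),4),"top@h",np.round(onz(a,T(*t),h),4),"side@h",np.round(onz(b,S(*s),h),4))
print("seat",onz(a,T(645,152),.018))
print("bottle",onz(a,(292/1.42,228/1.42),.088),"jar",onz(a,(375/1.42,210/1.42),.084))
E
```

```text
a [0.6181 0.2925 0.0416] top@h [0.6159 0.2926] side@h [0.6192 0.2924]
b [0.4321 0.1539 0.0562] top@h [0.4307 0.1538] side@h [0.4331 0.1555]
c [0.5962 0.1616 0.0748] top@h [0.5953 0.1619] side@h [0.5968 0.1606]
d [0.4461 0.3264 0.0909] top@h [0.4449 0.3268] side@h [0.4467 0.3256]
green [0.5045 0.2776 0.0916] top@h [0.5032 0.2782] side@h [0.5051 0.2761]
wing [ 0.5628 -0.0117  0.1581] top@h [ 0.5609 -0.0114] side@h [ 0.5637 -0.0098]
panL [0.6349 0.0174 0.132 ] top@h [0.6329 0.018 ] side@h [0.6367 0.0121]
panR [0.485  0.0092 0.1285] top@h [0.481  0.0099] side@h [0.4871 0.0081]
seat [ 0.56400344 -0.08667797]
bottle [0.69971294 0.18884074] jar [0.72880449 0.05202319]
```

Call:
send_rows:
  targets:
    - [50,-26,0,0,0,-8,1]
    - [100,-53,0,0,0,-16,1]
    - [150,-79,0,0,0,-25,1]
    - [200,-105,0,0,0,-33,1]
    - [260,-137,0,0,0,-42,1]
    - [320,-169,-20,0,0,-51,1]
    - [370,-195,-50,0,0,-59,1]
    - [418,-220,-80,0,0,-65.6,1]
    - [418,-220,-80,0,0,-65.6,1]
    - [418,-220,-80,0,0,-65.6,1]
    - [418,-220,-80,0,0,-65.6,1]

```text
time_s: 1.48
tool_pos: [0.6174, 0.2934, 0.1523]
orientation: [3.141, -0.001, 1.626]
ft_force: [-0.7, 0.4, 0.5]
grip_width: 1.002
grip_force: 0.0
```

```bash
python3 - <<'E'
from h import *
a=snap("side","s2.png",(220,150,400,330),3.3)
b=snap("top","t2.png",(130,160,370,300),3.3)
o=telemetry.get_obs();print(o["time_s"],o["tool_pos"],o["orientation"],o["grip_width"])
E
```

```text
1.575 [0.61758731 0.29367499 0.1527267 ] [ 3.14019283e+00 -6.53442917e-04  1.62613153e+00] 0.9987291872230224
```

View pics/s2.png

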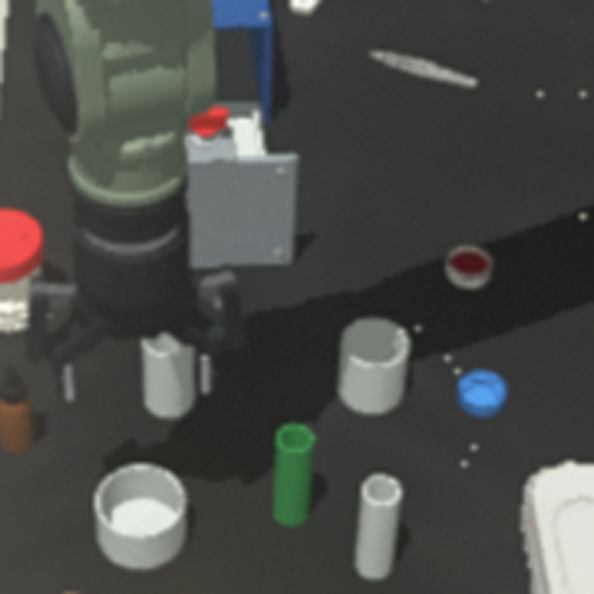

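Mould a is unmoved at about (141,500) and the open fingers are centred over it. I'll descend and grip.

Call:
send_rows:
  targets:
    - [0,-1,-40,0,0,0,1]
    - [0,-1,-80,0,0,0,1]
    - [0,-1,-110,0,0,0,1]
    - [0,-1,-130,0,0,0,1]
    - [0,-1,-140,0,0,0,1]
    - [0,-1,-140,0,0,0,1]
    - [0,-1,-140,0,0,0,0.5]
    - [0,-1,-140,0,0,0,0.5]
    - [0,-1,-140,0,0,0,0.5]
    - [0,-1,-140,0,0,0,0.5]
    - [0,-1,-140,0,0,0,0.5]

```text
time_s: 2.95
tool_pos: [0.6198, 0.2918, 0.0135]
orientation: [3.138, -0.001, 1.624]
ft_force: [-1.2, 0.2, 5.7]
grip_width: 0.765
grip_force: 66.9
```

Call:
send_rows:
  targets:
    - [0,0,60,0,0,0,0.5]
    - [0,0,120,0,0,0,0.5]
    - [0,0,180,0,0,0,0.5]
    - [0,0,210,0,0,0,0.5]
    - [-8,-60,210,0,0,0,0.5]
    - [-16,-120,210,0,0,0,0.5]
    - [-25,-180,210,0,0,0,0.5]
    - [-34,-240,210,0,0,0,0.5]
    - [-42,-300,210,0,0,0,0.5]
    - [-48,-345,210,0,0,0,0.5]
    - [-53,-378,210,0,0,0,0.5]
    - [-53,-378,210,0,0,0,0.5]

```text
time_s: 4.45
tool_pos: [0.565, -0.0892, 0.2217]
orientation: [3.141, 0.001, 1.62]
ft_force: [0.2, 0.2, -2.0]
grip_width: 0.764
grip_force: 67.7
```

Call:
send_rows:
  targets:
    - [0,0,-40,0,0,0,0.5]
    - [0,0,-80,0,0,0,0.5]
    - [0,0,-110,0,0,0,0.5]
    - [0,0,-130,0,0,0,0.5]
    - [0,0,-130,0,0,0,0.5]
    - [0,0,-130,0,0,0,0.5]

```text
time_s: 5.2
tool_pos: [0.5661, -0.0863, 0.0923]
orientation: [3.14, 0.0, 1.625]
ft_force: [0.3, -0.3, -1.3]
grip_width: 0.761
grip_force: 67.7
```

```bash
python3 - <<'E'
from h import *
b=snap("top","t3.png",(270,160,390,260),6)
o=telemetry.get_obs();p=o["tool_pos"];print(o["time_s"],p,o["orientation"],o["grip_width"],o["q"])
for r in [(0,0,.07),(0,-.033,.07),(0,.033,.07)]:
  u=proj(b,np.array([p[0]+r[0],p[1]+r[1],p[2]-.0135+.042]));print((u-[270,160])*6)
print("seat",(proj(b,[.5655,-.0867,.018])-[270,160])*6)
E
```

```text
5.25 [ 0.56633547 -0.08657599  0.09257368] [3.13957844e+00 5.76861748e-04 1.62446157e+00] 0.7621719185169005 [-2.80579894e-01  4.92752584e-01 -3.21023462e-01  7.54928290e-01
  1.15840248e-04  1.23655073e+00]
[344.90359471 308.55464282]
[435.94199593 306.58950999]
[253.97824711 310.5173353 ]
seat [319.97061188 358.13190275]
```

View pics/t3.png

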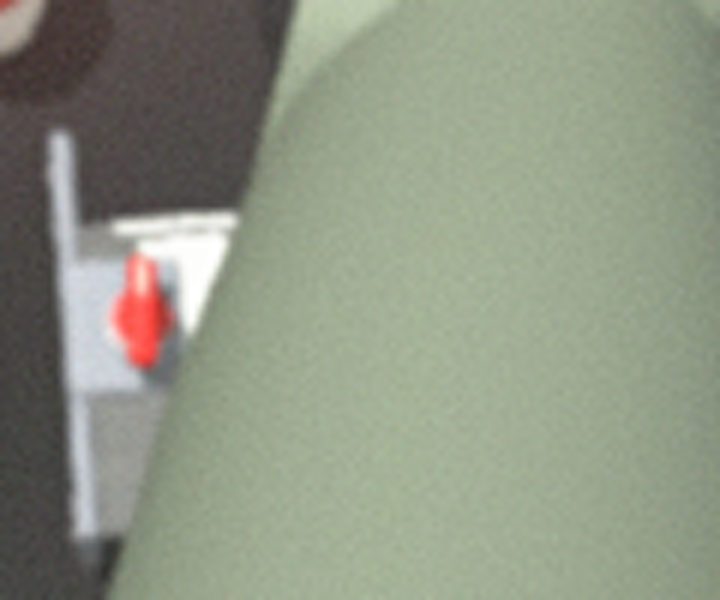

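The arm hides the seat in this top view, while the red wing shows clear at (142,310). I'll continue on the measured pose.

Call:
send_rows:
  targets:
    - [0,0,-30,0,0,0,0.5]
    - [0,0,-50,0,0,0,0.5]
    - [0,0,-60,0,0,0,0.5]
    - [0,0,-64,0,0,0,0.5]
    - [0,0,-67,0,0,0,0.5]
    - [0,0,-69,0,0,0,0.5]
    - [0,0,-69,0,0,0,0.5]

```text
time_s: 6.12
tool_pos: [0.5659, -0.087, 0.0234]
orientation: [3.14, 0.001, 1.624]
ft_force: [-1.9, 0.4, 3.4]
grip_width: 0.762
grip_force: 68.2
```

Call:
send_rows:
  targets:
    - [0,0,0,0,0,0,1]
    - [0,0,0,0,0,0,1]
    - [0,0,20,0,0,0,1]
    - [0,0,70,0,0,0,1]
    - [0,0,130,0,0,0,1]
    - [0,0,180,0,0,0,1]
    - [-34,60,180,0,0,0,1]
    - [-67,120,180,0,0,0,1]
    - [-100,180,170,0,0,0,1]
    - [-134,241,150,0,0,0,1]
    - [-134,241,130,0,0,0,1]
    - [-134,241,130,0,0,0,1]

```text
time_s: 7.62
tool_pos: [0.4286, 0.1553, 0.1508]
orientation: [-3.138, 0.0, 1.628]
ft_force: [0.8, -0.5, 0.6]
grip_width: 1.001
grip_force: 0.0
```

```bash
python3 - <<'E'
from h import *
b=snap("top","t4.png"); s=snap("side","s4.png")
L=cv2.resize(b["color"][170:300,260:390],(400,400),interpolation=2); R=cv2.resize(s["color"][210:340,240:370],(400,400),interpolation=2)
cv2.imwrite("pics/m4.png",np.hstack([L,R]))
o=telemetry.get_obs();p=o["tool_pos"];print(o["time_s"],p,o["orientation"],o["grip_width"])
k=400/130
f=lambda q,d,x,y:np.round((proj(d,q)-[x,y])*k,1)
print("seat exp",f([.5655,-.0867,.052],b,260,170),f([.5655,-.0867,.018],b,260,170),"b rim exp",f([.432,.1545,.058],s,240,210))
E
```

```text
7.725 [0.43182935 0.15411426 0.15265069] [3.14105288e+00 4.16074911e-04 1.62425922e+00] 0.9980431243709801
seat exp [198.8 145.5] [194.9 152.9] b rim exp [287.8 132.7]
```

View pics/m4.png

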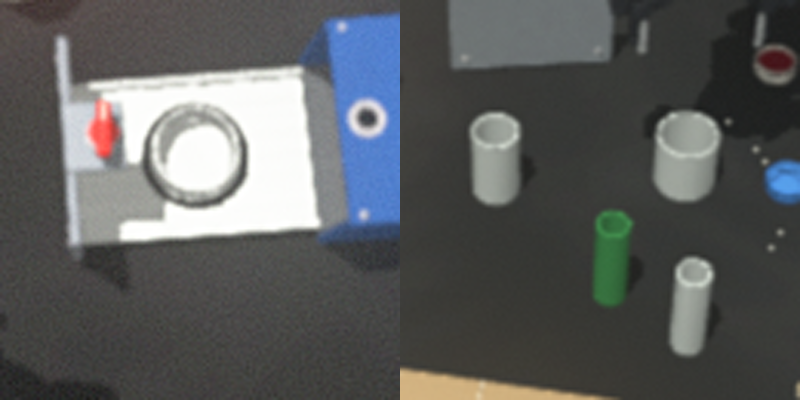

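Mould a sits in the seat ring at about (198,150), and b is unmoved at about (687,133).

Call:
send_rows:
  targets:
    - [0,0,-40,0,0,0,1]
    - [0,0,-80,0,0,0,1]
    - [0,0,-105,0,0,0,1]
    - [0,0,-115,0,0,0,1]
    - [0,0,-115,0,0,0,1]
    - [0,0,-115,0,0,0,0.4]
    - [0,0,-115,0,0,0,0.4]
    - [0,0,-115,0,0,0,0.4]
    - [0,0,-115,0,0,0,0.4]
    - [0,0,-115,0,0,0,0.4]
    - [0,0,-115,0,0,0,0.4]

```text
time_s: 9.1
tool_pos: [0.4324, 0.1544, 0.0389]
orientation: [3.139, 0.0, 1.624]
ft_force: [-2.1, -1.1, 9.9]
grip_width: 0.602
grip_force: 60.7
```

Call:
send_rows:
  targets:
    - [0,0,50,0,0,0,0.4]
    - [0,0,110,0,0,0,0.4]
    - [0,0,170,0,0,0,0.4]
    - [0,0,200,0,0,0,0.4]
    - [33,-60,200,0,0,0,0.4]
    - [67,-120,200,0,0,0,0.4]
    - [100,-180,200,0,0,0,0.4]
    - [120,-220,200,0,0,0,0.4]
    - [133,-241,200,0,0,0,0.4]
    - [133,-241,170,0,0,0,0.4]
    - [133,-241,120,0,0,0,0.4]
    - [133,-241,120,0,0,0,0.4]

```text
time_s: 10.6
tool_pos: [0.561, -0.0858, 0.1543]
orientation: [-3.134, -0.003, 1.624]
ft_force: [-0.6, 0.6, 0.2]
grip_width: 0.602
grip_force: 63.6
```

Call:
send_rows:
  targets:
    - [0,0,-30,0,0,0,0.4]
    - [0,0,-50,0,0,0,0.4]
    - [0,0,-55,0,0,0,0.4]
    - [0,0,-55,0,0,0,0.4]
    - [0,0,-55,0,0,0,0.4]

```text
time_s: 11.22
tool_pos: [0.5654, -0.087, 0.1039]
orientation: [3.139, 0.001, 1.624]
ft_force: [-0.4, 0.0, -1.4]
grip_width: 0.6
grip_force: 63.7
```

```bash
python3 - <<'E'
from h import *
s=snap("side","s5.png",(240,140,320,240),6)
o=telemetry.get_obs();p=o["tool_pos"];print(o["time_s"],p,o["orientation"],o["grip_width"])
E
```

```text
11.275 [ 0.56524574 -0.08697361  0.10367001] [3.13953665e+00 7.33032876e-04 1.62391508e+00] 0.6021736791860908
```

View pics/s5.png

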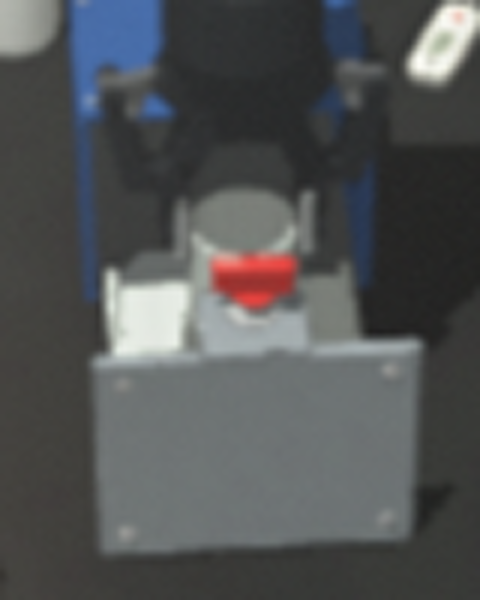

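B hangs upright over the tray, with its rim at (245,225) behind the red wing at (255,280). I'll lower it slowly.

Call:
send_rows:
  targets:
    - [0,0,-8,0,0,0,0.4]
    - [0,0,-14,0,0,0,0.4]
    - [0,0,-18,0,0,0,0.4]
    - [0,0,-22,0,0,0,0.4]
    - [0,0,-22,0,0,0,0.4]

```text
time_s: 11.9
tool_pos: [0.564, -0.0867, 0.0798]
orientation: [-3.141, -0.0, 1.624]
ft_force: [0.7, 0.7, -1.3]
grip_width: 0.597
grip_force: 63.7
```

Call:
send_rows:
  targets:
    - [0,0,-8,0,0,0,0.4]
    - [0,0,-15,0,0,0,0.4]
    - [0,0,-21,0,0,0,0.4]
    - [0,0,-25,0,0,0,0.4]
    - [0,0,-27,0,0,0,0.4]
    - [0,0,-28,0,0,0,0.4]
    - [0,0,-28,0,0,0,0.4]

```text
time_s: 12.78
tool_pos: [0.5644, -0.0868, 0.0524]
orientation: [3.141, 0.0, 1.624]
ft_force: [0.0, 0.4, -0.8]
grip_width: 0.6
grip_force: 63.7
```

Call:
send_rows:
  targets:
    - [0,0,-1,0,0,0,0.4]
    - [0,0,-1,0,0,0,0.9]
    - [0,0,-1,0,0,0,1]
    - [0,0,30,0,0,0,1]
    - [0,0,90,0,0,0,1]
    - [0,0,150,0,0,0,1]
    - [8,60,150,0,0,0,1]
    - [16,120,150,0,0,0,1]
    - [24,180,150,0,0,0,1]
    - [31,235,130,0,0,0,1]
    - [31,248,110,0,0,0,1]
    - [31,248,110,0,0,0,1]

```text
time_s: 14.28
tool_pos: [0.5937, 0.1623, 0.1605]
orientation: [-3.138, 0.0, 1.626]
ft_force: [0.3, 0.8, -0.1]
grip_width: 1.001
grip_force: 0.0
```

```bash
python3 - <<'E'
from h import *
b=snap("top","t6.png"); s=snap("side","s6.png")
L=cv2.resize(b["color"][190:260,280:350],(400,400),interpolation=2); R=cv2.resize(s["color"][200:330,240:370],(400,400),interpolation=2)
cv2.imwrite("pics/m6.png",np.hstack([L,R]))
o=telemetry.get_obs();p=o["tool_pos"];print(o["time_s"],p,o["orientation"],o["grip_width"])
k=400/130
print("A rim",np.round((proj(b,[.565,-.0868,.052])-[280,190])*400/70,1),"B rim",np.round((proj(b,[.565,-.0868,.071])-[280,190])*400/70,1),"c rim",(proj(s,[.596,.161,.074])-[240,200])*k,"d",(proj(s,[.4458,.326,.09])-[240,200])*k)
E
```

```text
14.375 [0.59539795 0.16069787 0.16262833] [-3.14154516e+00  4.05123224e-04  1.62351812e+00] 0.9998895913230816
A rim [255.3 157. ] B rim [259.7 148.9] c rim [ 95.49372966 159.67393662] d [294.45883559 301.12767641]
```

View pics/m6.png

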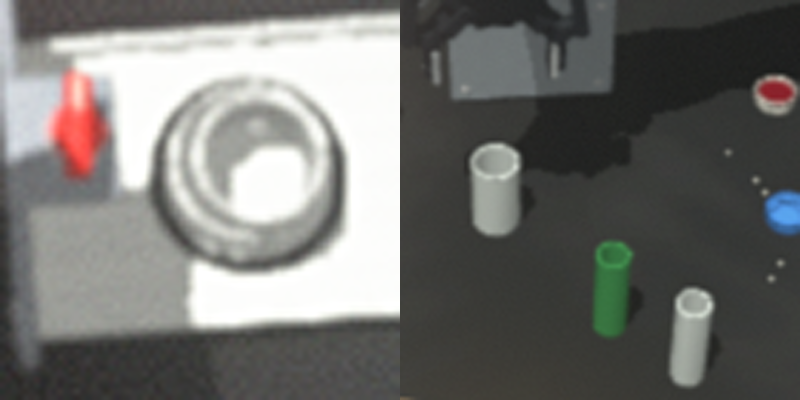

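B stands nested in a, with its rim at about (261,159). C is at (495,160) and d at (693,302) in the right half, as expected.

Call:
send_rows:
  targets:
    - [0,0,-40,0,0,0,1]
    - [0,0,-80,0,0,0,1]
    - [0,0,-100,0,0,0,1]
    - [0,0,-107,0,0,0,1]
    - [0,0,-107,0,0,0,0.3]
    - [0,0,-107,0,0,0,0.3]
    - [0,0,-107,0,0,0,0.3]
    - [0,0,-107,0,0,0,0.3]
    - [0,0,-107,0,0,0,0.3]
    - [0,0,-107,0,0,0,0.3]
    - [0,0,-107,0,0,0,0.3]

```text
time_s: 15.75
tool_pos: [0.5964, 0.1614, 0.0571]
orientation: [3.139, 0.0, 1.624]
ft_force: [-0.8, 0.1, 4.7]
grip_width: 0.444
grip_force: 59.8
```

Call:
send_rows:
  targets:
    - [0,0,60,0,0,0,0.3]
    - [0,0,120,0,0,0,0.3]
    - [0,0,180,0,0,0,0.3]
    - [-8,-60,180,0,0,0,0.3]
    - [-16,-120,180,0,0,0,0.3]
    - [-24,-180,180,0,0,0,0.3]
    - [-30,-230,180,0,0,0,0.3]
    - [-32,-248,180,0,0,0,0.3]
    - [-32,-248,140,0,0,0,0.3]
    - [-32,-248,100,0,0,0,0.3]
    - [-32,-248,90,0,0,0,0.3]
    - [-32,-248,90,0,0,0,0.3]

```text
time_s: 17.25
tool_pos: [0.5634, -0.0862, 0.1455]
orientation: [-3.141, -0.0, 1.625]
ft_force: [0.3, 0.2, -1.0]
grip_width: 0.45
grip_force: 60.8
```

Call:
send_rows:
  targets:
    - [0,0,-8,0,0,0,0.3]
    - [0,0,-15,0,0,0,0.3]
    - [0,0,-21,0,0,0,0.3]
    - [0,0,-25,0,0,0,0.3]
    - [0,0,-28,0,0,0,0.3]
    - [0,0,-28,0,0,0,0.3]

```text
time_s: 18.0
tool_pos: [0.5632, -0.0868, 0.117]
orientation: [-3.141, -0.0, 1.624]
ft_force: [-0.4, 0.6, -1.7]
grip_width: 0.441
grip_force: 60.8
```

Call:
send_rows:
  targets:
    - [0,0,-8,0,0,0,0.3]
    - [0,0,-16,0,0,0,0.3]
    - [0,0,-24,0,0,0,0.3]
    - [0,0,-31,0,0,0,0.3]
    - [0,0,-37,0,0,0,0.3]
    - [0,0,-41,0,0,0,0.3]
    - [0,0,-43,0,0,0,0.3]
    - [0,0,-44,0,0,0,0.3]
    - [0,0,-44,0,0,0,0.3]

```text
time_s: 19.12
tool_pos: [0.5634, -0.0868, 0.0734]
orientation: [3.141, 0.0, 1.624]
ft_force: [-0.0, 0.9, -0.4]
grip_width: 0.453
grip_force: 60.8
```

Call:
send_rows:
  targets:
    - [0,0,-1,0,0,0,0.3]
    - [0,0,-1,0,0,0,0.8]
    - [0,0,-1,0,0,0,1]
    - [0,0,40,0,0,0,1]
    - [0,0,100,0,0,0,1]
    - [0,0,150,0,0,0,1]
    - [-17,60,150,0,0,0,1]
    - [-34,120,150,0,0,0,1]
    - [-51,180,150,0,0,0,1]
    - [-68,240,150,0,0,0,1]
    - [-85,300,140,0,0,0,1]
    - [-102,360,120,0,0,0,1]

```text
time_s: 20.62
tool_pos: [0.4623, 0.2722, 0.195]
orientation: [3.139, -0.001, 1.624]
ft_force: [1.7, 0.8, -1.3]
grip_width: 1.003
grip_force: 0.0
```

Call:
send_rows:
  targets:
    - [-16,53,-15,0,0,0,1]
    - [-16,53,-15,0,0,0,1]
    - [-16,53,-15,0,0,0,1]

```text
time_s: 21.0
tool_pos: [0.4462, 0.3227, 0.1794]
orientation: [-3.142, 0.001, 1.624]
ft_force: [0.3, 0.5, -0.1]
grip_width: 1.001
grip_force: 0.0
```

```bash
python3 - <<'E'
from h import *
b=snap("top","t7.png"); s=snap("side","s7.png")
L=cv2.resize(b["color"][180:250,280:350],(400,400),interpolation=2); R=cv2.resize(s["color"][200:330,240:370],(400,400),interpolation=2)
cv2.imwrite("pics/m7.png",np.hstack([L,R]))
o=telemetry.get_obs();p=o["tool_pos"];print(o["time_s"],p,o["orientation"],o["grip_width"])
k=400/130
print("A rim",np.round((proj(b,[.564,-.0868,.052])-[280,180])*400/70,1),"C rim",np.round((proj(b,[.564,-.0868,.09])-[280,180])*400/70,1),"d",(proj(s,[.4458,.326,.09])-[240,200])*k)
E
```

```text
21.1 [0.44698825 0.32197735 0.17981943] [3.14091009e+00 4.35533127e-06 1.62218172e+00] 0.9956257123538652
A rim [255.4 216.6] C rim [264.3 200.1] d [294.45883559 301.12767641]
```

View pics/m7.png

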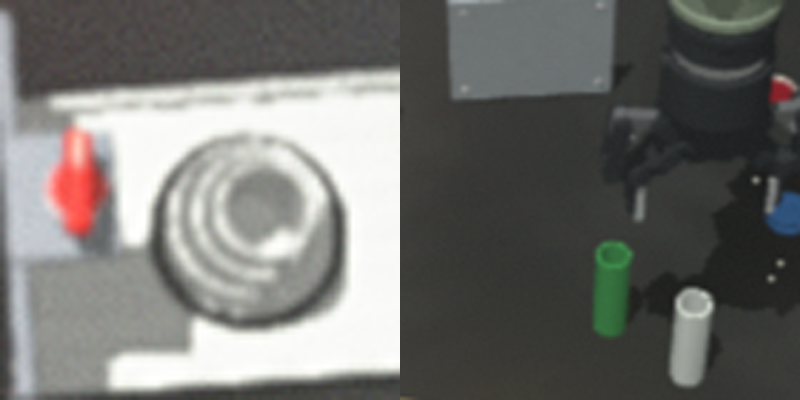

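C is nested, rim at (266,206) and concentric with the others. D stands unmoved at (693,302).

Call:
send_rows:
  targets:
    - [-1,4,-30,0,0,0,1]
    - [-1,4,-70,0,0,0,1]
    - [-1,4,-98,0,0,0,1]
    - [-1,4,-106,0,0,0,1]
    - [-1,4,-106,0,0,0,0.15]
    - [-1,4,-106,0,0,0,0.15]
    - [-1,4,-106,0,0,0,0.15]
    - [-1,4,-106,0,0,0,0.15]
    - [-1,4,-106,0,0,0,0.15]
    - [-1,4,-106,0,0,0,0.15]
    - [-1,4,-106,0,0,0,0.15]
    - [-1,4,-106,0,0,0,0.15]

```text
time_s: 22.6
tool_pos: [0.4461, 0.3275, 0.0748]
orientation: [3.139, -0.001, 1.624]
ft_force: [-0.9, -0.2, 5.3]
grip_width: 0.293
grip_force: 58.6
```

Call:
send_rows:
  targets:
    - [0,0,60,0,0,0,0.15]
    - [0,0,120,0,0,0,0.15]
    - [0,0,180,0,0,0,0.15]
    - [17,-60,185,0,0,0,0.15]
    - [34,-120,185,0,0,0,0.15]
    - [51,-180,185,0,0,0,0.15]
    - [68,-240,185,0,0,0,0.15]
    - [85,-300,185,0,0,0,0.15]
    - [102,-360,185,0,0,0,0.15]
    - [118,-413,185,0,0,0,0.15]
    - [118,-413,185,0,0,0,0.15]
    - [118,-413,150,0,0,0,0.15]

```text
time_s: 24.1
tool_pos: [0.5652, -0.0869, 0.2256]
orientation: [3.136, 0.001, 1.623]
ft_force: [0.0, -0.3, -1.1]
grip_width: 0.288
grip_force: 59.5
```

Call:
send_rows:
  targets:
    - [0,0,-40,0,0,0,0.15]
    - [0,0,-45,0,0,0,0.15]
    - [0,0,-45,0,0,0,0.15]

```text
time_s: 24.48
tool_pos: [0.5635, -0.0855, 0.1793]
orientation: [3.141, 0.0, 1.625]
ft_force: [0.3, -1.0, -0.7]
grip_width: 0.29
grip_force: 59.5
```

Call:
send_rows:
  targets:
    - [0,0,-8,0,0,0,0.15]
    - [0,0,-14,0,0,0,0.15]
    - [0,0,-19,0,0,0,0.15]
    - [0,0,-23,0,0,0,0.15]
    - [0,0,-27,0,0,0,0.15]
    - [0,0,-27,0,0,0,0.15]

```text
time_s: 25.22
tool_pos: [0.563, -0.0861, 0.151]
orientation: [-3.141, -0.0, 1.624]
ft_force: [0.2, -0.5, -0.1]
grip_width: 0.289
grip_force: 59.5
```

Call:
send_rows:
  targets:
    - [0,0,-9,0,0,0,0.15]
    - [0,0,-18,0,0,0,0.15]
    - [0,0,-27,0,0,0,0.15]
    - [0,0,-36,0,0,0,0.15]
    - [0,0,-44,0,0,0,0.15]
    - [0,0,-50,0,0,0,0.15]
    - [0,0,-54,0,0,0,0.15]
    - [0,0,-57,0,0,0,0.15]
    - [0,0,-57,0,0,0,0.15]

```text
time_s: 26.35
tool_pos: [0.5632, -0.0861, 0.0943]
orientation: [-3.141, -0.0, 1.624]
ft_force: [-0.4, 1.0, -1.0]
grip_width: 0.288
grip_force: 59.5
```

Call:
send_rows:
  targets:
    - [0,0,-1,0,0,0,0.15]
    - [0,0,-1,0,0,0,0.6]
    - [0,0,-1,0,0,0,0.8]
    - [0,0,40,0,0,0,0.8]
    - [0,0,100,0,0,0,0.8]
    - [0,0,150,0,0,0,0.5]
    - [-2,60,150,0,0,0,0]
    - [-4,120,150,0,0,0,0]
    - [-5,156,140,0,0,0,0]
    - [-5,156,80,0,0,0,0]
    - [-5,156,12,0,0,0,0]
    - [-5,156,12,0,0,0,0]

```text
time_s: 27.85
tool_pos: [0.5542, 0.0701, 0.1026]
orientation: [-3.133, -0.001, 1.624]
ft_force: [0.3, -0.2, 0.1]
grip_width: 0.001
grip_force: 0.0
```

```bash
python3 - <<'E'
from h import *
b=snap("top","t8.png"); s=snap("side","s8.png")
L=cv2.resize(b["color"][170:250,270:350],(400,400),interpolation=2); R=cv2.resize(s["color"][110:240,230:360],(400,400),interpolation=2)
cv2.imwrite("pics/m8.png",np.hstack([L,R]))
o=telemetry.get_obs();p=o["tool_pos"];print(o["time_s"],p,o["orientation"],o["grip_width"])
E
```

```text
27.95 [0.55828945 0.06981257 0.10684457] [-3.14069487e+00 -4.23409815e-05  1.62369729e+00] -0.0008917889784432782
```

View pics/m8.png

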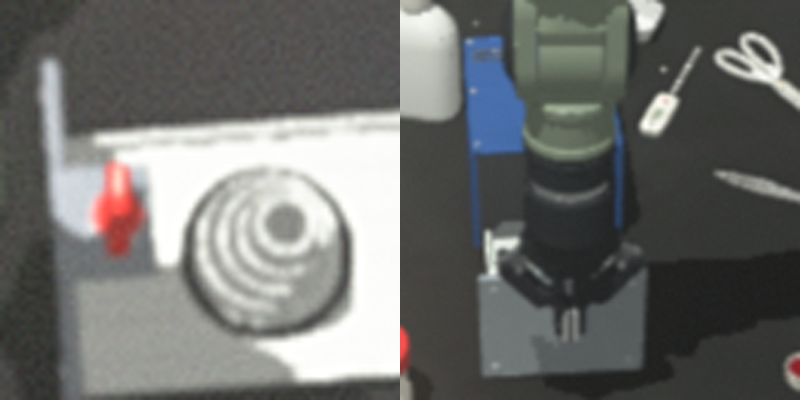

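All four are nested, with rims concentric at about (275,240) and d innermost at (287,222). The shut fingers are in front of the panel's middle, so I'll start the push.

Call:
send_rows:
  targets:
    - [0,-15,0,0,0,0,0]
    - [0,-28,0,0,0,0,0]
    - [0,-34,0,0,0,0,0]
    - [0,-39,0,0,0,0,0]
    - [0,-43,0,0,0,0,0]
    - [0,-47,0,0,0,0,0]
    - [0,-52,0,0,0,0,0]
    - [1,-58,0,0,0,0,0]
    - [1,-65,0,0,0,0,0]
    - [1,-73,0,0,0,0,0]
    - [2,-81,0,0,0,0,0]
    - [2,-89,0,0,0,0,0]

```text
time_s: 29.45
tool_pos: [0.5604, -0.0197, 0.1063]
orientation: [3.141, -0.0, 1.624]
ft_force: [2.4, 3.3, -0.1]
grip_width: 0.0
grip_force: 1.5
```

Call:
send_rows:
  targets:
    - [0,-8,0,0,0,0,0]
    - [1,-16,0,0,0,0,0]
    - [1,-24,0,0,0,0,0]
    - [2,-32,0,0,0,0,0]
    - [2,-40,0,0,0,0,0]
    - [2,-48,0,0,0,0,0]
    - [3,-56,0,0,0,0,0]
    - [3,-64,0,0,0,0,0]
    - [4,-72,0,0,0,0,0]
    - [4,-80,0,0,0,0,0]
    - [4,-88,0,0,0,0,0]
    - [5,-96,0,0,0,0,0]

```text
time_s: 30.95
tool_pos: [0.5649, -0.1156, 0.1063]
orientation: [-3.141, 0.0, 1.624]
ft_force: [-1.3, 2.9, 0.2]
grip_width: 0.001
grip_force: 1.5
```

Call:
send_rows:
  targets:
    - [0,-8,0,0,0,0,0]
    - [1,-16,0,0,0,0,0]
    - [1,-23,0,0,0,0,0]
    - [1,-28,0,0,0,0,0]
    - [2,-32,0,0,0,0,0]
    - [2,-35,0,0,0,0,0]
    - [2,-37,0,0,0,0,0]
    - [2,-39,0,0,0,0,0]
    - [2,-41,0,0,0,0,0]
    - [2,-42,0,0,0,0,0]
    - [2,-43,0,0,0,0,0]

```text
time_s: 32.33
tool_pos: [0.5674, -0.1581, 0.1063]
orientation: [3.141, -0.0, 1.624]
ft_force: [-0.7, 2.6, -1.9]
grip_width: -0.001
grip_force: 1.3
```

Call:
send_rows:
  targets:
    - [0,-1,0,0,0,0,0]
    - [0,-2,0,0,0,0,0]
    - [0,-3,0,0,0,0,0]
    - [0,-4,0,0,0,0,0]
    - [0,-5,0,0,0,0,0]

```text
time_s: 32.95
tool_pos: [0.5674, -0.1589, 0.1064]
orientation: [3.14, -0.009, 1.626]
ft_force: [-0.1, 15.9, 2.7]
grip_width: 0.002
grip_force: 7.8
```

The force rose to 16 N at y = -0.159, so the tray is home. I'll back off, rise, turn the tool by +90° and look at the stud.

Call:
send_rows:
  targets:
    - [0,10,0,0,0,0,0]
    - [0,40,0,0,0,0,0]
    - [0,60,60,0,0,10,0]
    - [0,100,110,0,0,20,0]
    - [0,120,110,0,0,30,0]
    - [0,120,110,0,0,40,0]
    - [0,120,110,0,0,50,0]
    - [0,120,110,0,0,60,0]
    - [0,120,110,0,0,70,0]
    - [0,120,110,0,0,80,0]
    - [0,120,110,0,0,90,0]
    - [0,120,110,0,0,90,0]

```text
time_s: 34.45
tool_pos: [0.5678, -0.0438, 0.2169]
orientation: [-3.14, 0.001, -3.091]
ft_force: [0.2, -0.4, 0.6]
grip_width: -0.0
grip_force: 0.0
```

```bash
python3 - <<'E'
from h import *
import pickle
b=snap("top","t9.png"); s=snap("side","s9.png");pickle.dump((b,s),open("c9.pkl","wb"))
L=cv2.resize(b["color"][180:260,320:400],(400,400),interpolation=2); R=cv2.resize(s["color"][90:190,235:335],(400,400),interpolation=2)
cv2.imwrite("pics/m9.png",np.hstack([L,R]))
o=telemetry.get_obs();p=o["tool_pos"];print(o["time_s"],p,o["orientation"],o["grip_width"])
for z in (.153,.162): print((proj(b,[.5715,-.197,z])-[320,180])*5,(proj(s,[.5715,-.197,z])-[235,90])*4)
E
```

```text
34.55 [ 0.56764436 -0.04355704  0.21672912] [-3.14046705e+00  9.23126386e-04 -3.09152011e+00] -0.0012017061568819478
[307.88856545 125.14148976] [170.34968891 222.58268475]
[312.92010054 120.74991338] [170.29556229 212.72543805]
```

View pics/m9.png

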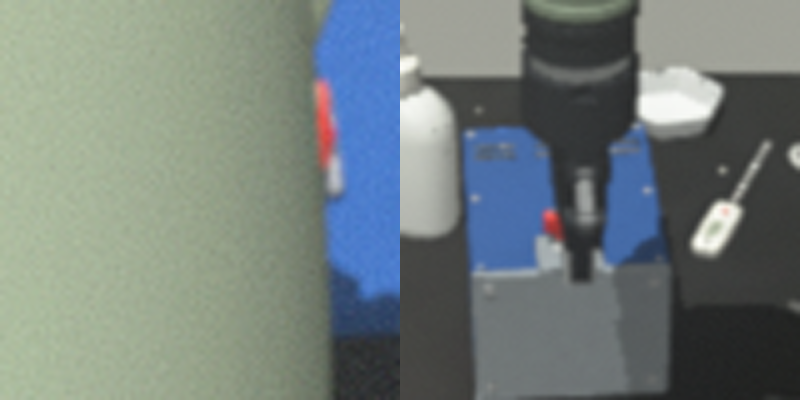

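The wing's visible left end is at (543,213) in the side half and its extent runs (80 to 165) in the top half. Both agree with the predicted place (0.5715, -0.198). I'll go over it and press.

Call:
send_rows:
  targets:
    - [2,-50,0,0,0,0,0]
    - [3,-100,0,0,0,0,0]
    - [4,-140,0,0,0,0,0]
    - [4,-155,0,0,0,0,0]
    - [4,-155,-30,0,0,0,0]
    - [4,-155,-45,0,0,0,0]
    - [4,-155,-50,0,0,0,0]
    - [4,-155,-54,0,0,0,0]
    - [4,-155,-57,0,0,0,0]
    - [4,-155,-57,0,0,0,0]

```text
time_s: 35.8
tool_pos: [0.5718, -0.1979, 0.1602]
orientation: [-3.141, 0.001, -3.088]
ft_force: [-0.4, 0.0, 3.4]
grip_width: -0.003
grip_force: 1.5
```

Call:
send_rows:
  targets:
    - [0,0,-2,0,0,0,0]
    - [0,0,-4,0,0,0,0]
    - [0,0,-6,0,0,0,0]
    - [0,0,-8,0,0,0,0]
    - [0,0,-9,0,0,0,0]
    - [0,0,-10,0,0,0,0]
    - [0,0,-11,0,0,0,0]
    - [0,0,-11,0,0,0,0]

```text
time_s: 36.8
tool_pos: [0.572, -0.198, 0.1518]
orientation: [-3.14, 0.003, -3.088]
ft_force: [-6.0, 3.8, 19.3]
grip_width: -0.001
grip_force: 9.5
```

Call:
send_rows:
  targets:
    - [0,0,30,0,0,0,0]
    - [0,0,40,0,0,0,0.5]
    - [0,0,40,0,0,0,0.5]
    - [0,0,40,0,0,0,0.5]
    - [0,0,10,0,0,0,0.5]
    - [0,0,-6,0,0,0,0.5]
    - [0,0,-11,0,0,0,0.5]
    - [0,0,-11,0,0,0,0.5]
    - [0,0,-11,0,0,0,0.5]

```text
time_s: 37.92
tool_pos: [0.5718, -0.1984, 0.1382]
orientation: [-3.141, 0.001, -3.089]
ft_force: [-0.4, 0.6, -0.1]
grip_width: 0.503
grip_force: 0.0
```

```bash
python3 - <<'E'
from h import *
s=snap("side","s10.png",(250,100,330,180),6)
o=telemetry.get_obs();print(o["time_s"],o["tool_pos"],o["orientation"],o["grip_width"],o["ft_force"])
E
```

```text
37.975 [ 0.57185958 -0.198371    0.13827892] [-3.14081129e+00  1.32730637e-03 -3.08849539e+00] 0.49813949005802866 [ 0.20073854  0.31221919 -0.29044838]
```

View pics/s10.png

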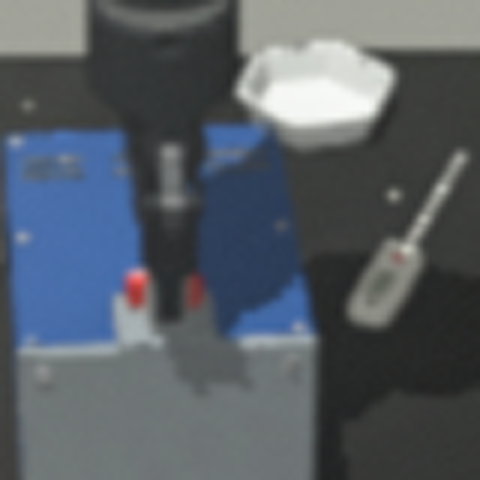

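The wing's ends show on both sides of the finger at (136,288) and (195,290), so it lies between the pads. I'll pinch it.

Call:
send_rows:
  targets:
    - [0,0,0,0,0,0,0]
    - [0,0,0,0,0,0,0]
    - [0,0,0,0,0,0,0]
    - [0,0,0,0,0,0,0]
    - [0,0,0,0,0,0,0]
    - [0,0,0,0,0,0,0]

```text
time_s: 38.72
tool_pos: [0.5714, -0.1978, 0.138]
orientation: [3.141, 0.001, -3.088]
ft_force: [-1.4, 1.7, 5.8]
grip_width: 0.096
grip_force: 61.3
```

Call:
send_rows:
  targets:
    - [0,0,0,0,0,-9,0]
    - [0,0,0,0,0,-18,0]
    - [0,0,0,0,0,-27,0]
    - [0,0,0,0,0,-36,0]
    - [0,0,0,0,0,-45,0]
    - [0,0,0,0,0,-54,0]
    - [0,0,0,0,0,-63,0]
    - [0,0,0,0,0,-72,0]
    - [0,0,0,0,0,-80,0]
    - [0,0,0,0,0,-86,0]
    - [0,0,0,0,0,-90,0]
    - [0,0,0,0,0,-90,0]

```text
time_s: 40.22
tool_pos: [0.572, -0.1971, 0.138]
orientation: [3.14, -0.002, 1.625]
ft_force: [-0.5, 4.7, 5.7]
grip_width: 0.099
grip_force: 61.3
```

```bash
python3 - <<'E'
from h import *
o=telemetry.get_obs();print(o["tool_pos"],o["orientation"],o["grip_width"],o["ft_force"],o["wrist_torque"])
E
```

```text
[ 0.57203962 -0.19706195  0.13799212] [ 3.13960901e+00 -1.71498477e-03  1.62513304e+00] 0.0985712659151037 [-0.46894448  4.66187966  5.7066286 ] [ 0.98926904 -0.02892392  0.04401876]
```

Call:
send_rows:
  targets:
    - [0,0,0,0,0,-1,0]
    - [0,0,0,0,0,-2,0]
    - [0,0,0,0,0,-3,0]
    - [0,0,0,0,0,-4,0]
    - [0,0,0,0,0,-4,0]

```text
time_s: 40.85
tool_pos: [0.5721, -0.197, 0.138]
orientation: [3.14, -0.002, 1.558]
ft_force: [0.0, 3.8, 6.1]
grip_width: 0.093
grip_force: 62.9
```

```bash
python3 - <<'E'
from h import *
o=telemetry.get_obs();print(o["tool_pos"],o["orientation"],o["grip_width"],o["ft_force"],o["wrist_torque"])
E
```

```text
[ 0.57208132 -0.19704556  0.13801501] [ 3.13977242e+00 -1.51989101e-03  1.55820107e+00] 0.09331237308773464 [0.0377638  3.81223135 6.09888776] [ 0.89507087 -0.0345985   0.92494697]
```

The torque rose to 0.92 N m, so the wing is at its stop. I'll release and clear.

Call:
send_rows:
  targets:
    - [0,0,0,0,0,0,0.5]
    - [0,0,0,0,0,0,0.5]
    - [0,0,0,0,0,0,0.5]
    - [0,0,30,0,0,0,0.5]
    - [0,0,80,0,0,0,0.5]
    - [0,0,120,0,0,0,0.5]
    - [-40,60,120,0,0,0,0.5]
    - [-80,120,120,0,0,0,0.5]
    - [-110,180,120,0,0,0,0.5]
    - [-140,240,120,0,0,0,0.5]
    - [-150,300,120,0,0,0,0.5]
    - [-150,340,120,0,0,0,0.5]

```text
time_s: 42.35
tool_pos: [0.4206, 0.1406, 0.2577]
orientation: [3.141, 0.0, 1.553]
ft_force: [0.7, 0.4, 0.0]
grip_width: 0.505
grip_force: 0.0
```

```bash
python3 - <<'E'
from h import *
b=snap("top","t11.png"); s=snap("side","s11.png")
L=cv2.resize(b["color"][140:270,270:400],(400,400),interpolation=2); R=cv2.resize(s["color"][95:255,205:365],(400,400),interpolation=2)
cv2.imwrite("pics/m11.png",np.hstack([L,R]))
print(telemetry.get_obs()["time_s"])
E
```

```text
42.45
```

View pics/m11.png

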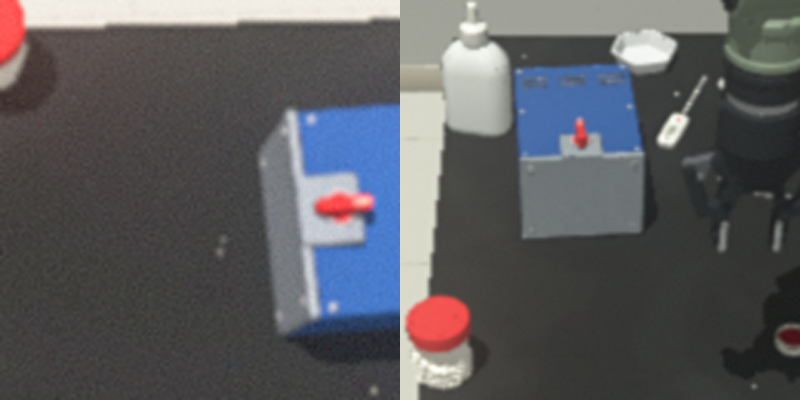

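The panel is flush against the locker. The wing at (343,205) now lies along the tray, and the jar stands undisturbed. I'll hand in.

```bash
python3 -c "
from cell import ctrl
print(ctrl.hand_in())"
```

```text
the job is handed in; nothing more can be done
None
```

I packed all four moulds upright in the tray seat, nested widest to slimmest, slid the tray home, then pushed the stud in and turned it clockwise to its stop; the job was handed in at about 42 s, and no verdict came back.

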